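# Lock the tumbling canister's lid and hold the canister up level

### The job

The aluminium tumbling canister stands in its blue cradle with the lid's lock collar open. Without lifting it yet, turn the collar clockwise by its wings fully home to the locked mark (wings in line with the black grip bar, white line at the green mark); then take the lid's black grip bar, lift the canister straight up until its foot is at least 6 cm above its seat in the cradle, and finish still holding it there by the bar, level and steady above the cradle and touching nothing else. Never part the lid from the canister or tip the canister over, and leave the other things on the bench where they are.

Things in the scene. Friction and masses are not known exactly. Their poses are not given: they have to be found in the camera images.
- cradle: blue plate 130x130x10 mm fixed to the bench with four low steel rails (tops 22 mm above the bench) round the canister's foot, 1.5 mm play each side; they keep the canister from turning. Origin: centre of the underside, on the bench; the canister's seat is 10 mm above it. The canister and lid stand square to the cradle, with the grip bar along the cradle's x.
- canister: loose aluminium canister, about 0.42 kg: square foot 84x84x10 mm, round barrel 76 mm across, 52 mm tall, three short lugs round its rim. Origin: centre of the foot's underside, z up.
- canister_center (a point): the middle of the canister, 26 mm above its underside, on its axis.
- lid: loose grey lid (about 0.25 kg with collar) resting in the canister's top, keyed by a square plug so that it turns with the canister. Origin: on the canister's axis level with the rim, 52 mm above the canister's underside (62 mm above the bench in the cradle); z up, x along the grip bar. With the collar open the lid would come off alone; with it locked three claws catch under the canister's lugs (about 2 mm of slack) and the lid carries the canister.
- grip_bar (a point): centre of the black grip bar on the lid: 60 mm long (along the lid's x) x 16 mm wide (y) x 22 mm tall, 99 mm above the bench in the cradle, top at 110 mm; on the collar's axis. Lid's top face is 29 mm below this point.
- red_wing (a point): point to take the red upright wing on the lock collar: wing 10 mm thick (tangentially) x 24 mm (radially) x 42 mm tall, its middle 64 mm from the axis; this point is 13 mm below its top and 96 mm above the bench. A grey wing of the same size stands opposite. The collar's ring (116 mm across) has its top 25 mm below this point.
- collar (a joint): angle of the lock collar (rad): 0 = fully open, wing 60 degrees anticlockwise (seen from above) of the bar's +x end; grows as it is turned clockwise from above; 1.047 = locked, at a firm stop, wings in line with the bar. It turns about the vertical axis through grip_bar with light damped friction (about 0.04 to 0.08 N m) and stays where it is left. Canister and lid can twist by up to about 0.1 rad in their play, so turn on until the stop is felt or the reading is full.
- steel_cup: plain open steel cup, 68 mm across, 67 mm tall; origin under its centre; a bystander, not to be moved
- bearing: ball bearing lying flat, 52 mm across, 15 mm tall; origin under its centre; a bystander, not to be moved
- bolt_1: hex bolt lying down, 48x20x17 mm; origin under its centre; a bystander, not to be moved
- tape_measure: yellow tape measure, 40x82x62 mm; origin under its centre; a bystander, not to be moved
- pliers_1: grey pliers lying flat, 168x54x18 mm; origin under their centre; a bystander, not to be moved
Mind the look-alikes: they are no part of the job. Leave any turquoise or yellow look-alike of the lid alone.

How it is judged:
By the outcome, as a careful person would: the job done as asked, in the order asked, and still so for the second after the job is handed in, while the arm keeps its last pose, push and grip.
It also fails if it takes over 48 s, if anything falls off the work surface, if the arm or the gripper's body presses on something with over 40 N, if the wrist force passes 120 N, or if a joint passes its speed limit or range.

### The arm

A 7-joint arm with a two-finger parallel gripper is mounted at the origin on a cart in front of the work surface, level with it; the furniture and walls round the work are solid. World frame = base frame: x ahead of the robot, y to its left, z up, the work surface at z = 0. Lengths are in m, angles in rad, forces in N, time in s.
With the tool pointing down it reaches from about 0.4 to 0.875 m from the base axis. Payload 19.3 kg.
Tool frame: the origin (TCP) lies midway between the tips of the shut fingers; the grasp point (between the pads) lies 19 mm behind it; z points along the fingers, y is the line along which they close (so a half turn about z gives the same grasp; the last joint's range is limited). The gripper opens to 85 mm and grips with 20 to 120 N. Pads are 22 mm wide; open, the fingers measure 114 mm over their backs; the gripper's body (76 mm by 85 mm) begins 54 mm behind the grasp point. The pads swing forward as they close: fully open they stand 13 mm farther back than shut.
Start: joints at [-1.347, 0.521, -0.036, 1.599, 0.021, 1.021, -0.113], TCP at [0.181, 0.598, 0.231] pointing down, gripper open.
Joint ranges: [-2.91, 2.91], [-0.3, 2.13], [-1.5, 1.42], [0.17, 2.43], [-1.26, 4.41], [0.16, 1.93], [-2.52, 2.52]. Speed limits (rad/s): [1.89, 1.89, 2.39, 2.39, 3.01, 3.01, 3.01].

### API

Orientations are given as [roll, pitch, yaw] about the fixed x, y, z axes, in that order (R = Rz(yaw) Ry(pitch) Rx(roll)).
In Python, from workcell import telemetry, grab_frame, calibration, bot, outline_of, landmark_of gives the robot as it stands. The module is installed in compiled form; this text tells all that it offers.
- The arm moves only by the shell command python3 -m inch 'ROWS' [FORCE]. ROWS is JSON, a list of rows, each a list of 7 numbers: the shift along the tool's x, y, z in m, then the turn, a rotation vector about the tool's x, y, z in rad, then the closure, from 0 (fully open) to 1 (shut). A call has 1 to 5 rows; each row shifts and turns the commanded pose from where the row before left it, along the tool's axes as they then stand; what a row does not reach is not made up. A row lasts 1/10 s, in which the tool goes at most 50 mm and 8.59 degrees, less where a joint would pass 70% of its speed; a pose out of reach is approached as far as the arm can. A call is refused whole if a number of a shift passes 0.05 or a number of a turn 0.15, either way. A call with a gripper value outside its range is refused whole. The fingers move at their own pace and stop on an object; FORCE is the grip in N (left out, the last holds). Time passes only in rows, so rows that do not move let the fingers close. It gives the time, the measured TCP pose, the force, the opening and the grip force at its end, in the units of the state.
- telemetry.observe(): the state, without advancing time (a new reading comes with each control period).
- grab_frame(name): name is "side" or "top"; returns the picture (384x512x3 uint8, red, green, blue); there is no depth.
- calibration(name): a dict with "fovy" (degrees; the focal length in pixels is half the picture's height over the tangent of half this angle, whatever the lens; pixels are square), "cx", "cy" (the principal point, pixels), "pose" (4x4, takes a point from camera to world coordinates). Camera axes: x right, y down, z forward; pixel columns grow to the right and rows downward; lengths in m; the calibration is good to about 2 mm. A picture is of the moment at which its call begins. calibration takes no time and is no camera call.
- bot.job_done(): hands the job in; it is judged then, once.
Trained networks look in the newest picture that a camera, given by its name, has taken for a name from the list of things; names that differ only in an ending like _2 or _b are one class to them, and where a whole thing is asked for, a point or a joint stands for the part that bears it (a point fixed in the world has none). Each returns a list of dicts, best first, with "score" (0 to 1); they miss things now and then, are a little off and sometimes report something else, mostly with a low value. They report only what shows in the picture. A call takes as long as a camera call. They do not tell look-alikes from the thing itself.
- outline_of(label, camera): "region" (384x512 bool, what is visible of it) and "rect" ([left, top, right, bottom] in pixels, round what is visible of it).
- landmark_of(label, camera): "xy" ([column, row] in pixels: a listed point, or the origin of a listed thing).
The state is a dict: "clock": time; "qpos": joint angles; "qd": joint speeds; "joint_efforts": joint torques, N m; "position": TCP position; "tool_rot": TCP orientation; "force": force on the tool from outside, world axes, zero at the start; "moment": the same for the moment, N m; "grip_width": finger opening in m; "finger_force": force on a finger pad.
Only numpy, scipy, OpenCV 4.12 (cv2) and the standard library are available. Lean on these libraries where they do the work, as an engineer would, in place of code of your own. Each camera call takes 0.05 s, during which the arm holds its last target. There are 200 camera calls.

## Working session

There is one attempt and no reset: what is moved stays moved. The work goes in short steps, Python scripts to look and compute and a shell command to move; the robot and the scene stay as the last step left them, time stands still between calls to the robot, and variables do not carry over. Pictures are saved under pics/ and viewed, at most 10 in all, crops included, and the job is handed in when it is done.

```bash
mkdir -p pics; cat > h.py <<'E'
import numpy as np, cv2
from workcell import telemetry, grab_frame, calibration, bot, outline_of, landmark_of
def ray(cam,uv):
    c=calibration(cam);f=192/np.tan(np.radians(c["fovy"])/2);T=np.array(c["pose"])
    d=T[:3,:3]@np.array([(uv[0]-c["cx"])/f,(uv[1]-c["cy"])/f,1.]);return T[:3,3],d
def at_z(cam,uv,z):
    o,d=ray(cam,uv);return o+d*(z-o[2])/d[2]
def proj(cam,p):
    c=calibration(cam);f=192/np.tan(np.radians(c["fovy"])/2);T=np.array(c["pose"])
    q=T[:3,:3].T@(np.array(p)-T[:3,3]);return [c["cx"]+f*q[0]/q[2],c["cy"]+f*q[1]/q[2]]
E
python3 - <<'E'
from h import *
np.set_printoptions(precision=3,suppress=True)
ims=[]
for cam in("top","side"):
    im=grab_frame(cam);ims.append(im)
    for n,z in(("grip_bar",.099),("red_wing",.096),("cradle",0),("lid",.062),("steel_cup",0),("tape_measure",0),("pliers_1",0),("bolt_1",0),("bearing",0)):
        for d in landmark_of(n,cam)[:3]:
            print(cam,n,round(d["score"],2),np.array(d["xy"]),at_z(cam,d["xy"],z))
    cv2.imwrite(f"pics/{cam}0.png",cv2.resize(im[...,::-1],(768,576),interpolation=cv2.INTER_CUBIC))
    print(np.array(calibration(cam)["pose"]))
s=telemetry.observe();print(s)
E
```

```text
top grip_bar 0.84 [284.4 181.3] [ 0.541 -0.08   0.099]
top grip_bar 0.78 [303.1 247. ] [ 0.356 -0.134  0.099]
top grip_bar 0.73 [218.8 185.5] [0.526 0.106 0.099]
top red_wing 0.77 [241.8 183. ] [0.535 0.041 0.096]
top red_wing 0.76 [268.4 167.9] [ 0.58  -0.034  0.096]
top red_wing 0.7 [290.2 270. ] [ 0.291 -0.099  0.096]
top cradle 0.97 [280.6 186.2] [ 0.541 -0.075  0.   ]
top cradle 0.27 [279.9 186.3] [ 0.541 -0.073  0.   ]
top lid 0.85 [222.1 190.7] [0.516 0.099 0.062]
top lid 0.73 [300.9 247.6] [ 0.355 -0.132  0.062]
top lid 0.61 [281.2 184.8] [ 0.536 -0.073  0.062]
top steel_cup 0.79 [150.5 165.9] [0.598 0.324 0.   ]
top tape_measure 0.71 [147.3 214.8] [0.448 0.328 0.   ]
top tape_measure 0.61 [281.8 182.2] [ 0.554 -0.078  0.   ]
top tape_measure 0.29 [267.4 172.1] [ 0.584 -0.034  0.   ]
top pliers_1 0.7 [358.1 248.2] [ 0.357 -0.309  0.   ]
top bolt_1 0.48 [359.3 196.4] [ 0.514 -0.314  0.   ]
top bolt_1 0.31 [266.1 169.7] [ 0.592 -0.03   0.   ]
top bearing 0.76 [371.8 149.9] [ 0.659 -0.354  0.   ]
[[ 0.016 -0.992  0.122  0.322]
 [-1.    -0.016  0.004  0.005]
 [-0.002 -0.122 -0.99
[... 694 characters left out ...]
t_1 0.68 [289.3 303.2] [ 0.514 -0.313  0.   ]
side bearing 0.72 [353.3 305. ] [ 0.652 -0.344  0.   ]
[[ 0.982 -0.118  0.147  0.352]
 [-0.189 -0.63   0.753 -0.799]
 [ 0.004 -0.768 -0.641  0.754]
 [ 0.     0.     0.     1.   ]]
{'clock': 1.0, 'qpos': array([-1.347,  0.521, -0.036,  1.6  ,  0.021,  1.021, -0.113]), 'qd': array([ 0.   , -0.   , -0.002, -0.001,  0.   , -0.   , -0.001]), 'joint_efforts': array([  0.   , -92.686,   1.978, -37.026,   0.018,   0.001,   0.   ]), 'position': array([0.181, 0.598, 0.231]), 'tool_rot': array([-3.142,  0.   ,  2.848]), 'force': array([-0.395, -0.464, -0.219]), 'moment': array([ 0.003, -0.002, -0.002]), 'finger_force': 0.0, 'grip_width': 0.0854853375851821}
```

View pics/top0.png

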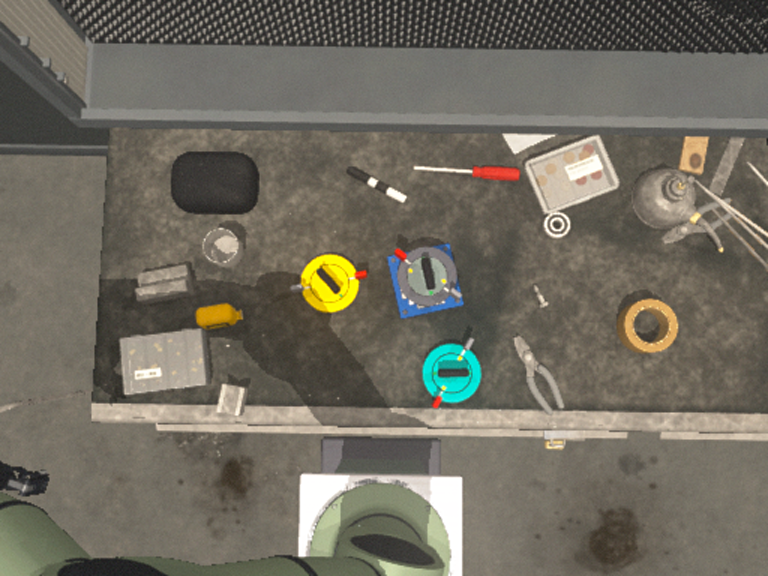

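View pics/side0.png

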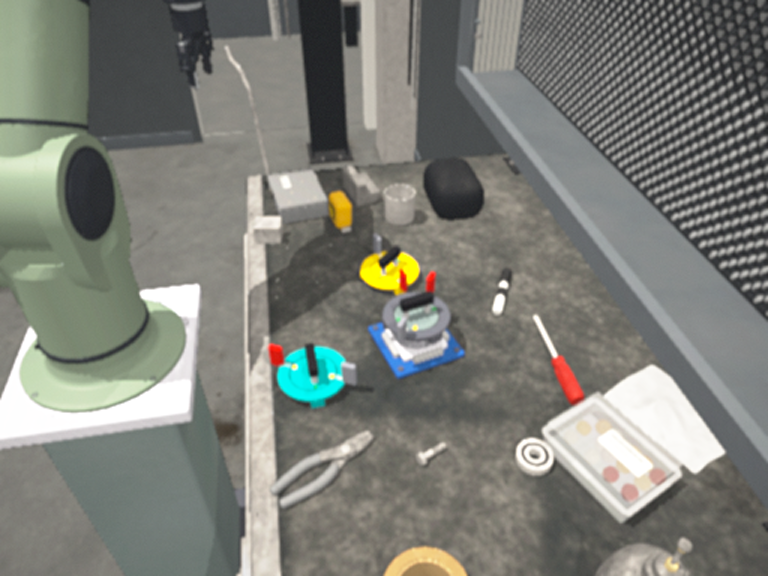

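The top view shows three lid-like things: yellow at (220,187) raw px, turquoise at (302,248), and a grey one on the blue cradle at (285,182). The grey lid in the blue cradle fits the description, with its red wing at (268,168). I'll confirm it in a crop and measure the angles.

```bash
python3 - <<'E'
from h import *
from scipy.optimize import least_squares
np.set_printoptions(precision=4,suppress=True)
out=[];L={}
for cam,(u,v) in(("top",(283,185)),("side",(279,215))):
    im=grab_frame(cam)
    for n in("grip_bar","red_wing","lid","canister","cradle"):
        c=[d["xy"] for d in landmark_of(n,cam) if np.hypot(d["xy"][0]-u,d["xy"][1]-v)<45]
        print(cam,n,np.array(c)); L[cam,n]=c
    for d in outline_of("cradle",cam)[:1]:
        m=d["region"].astype(np.uint8);r=cv2.minAreaRect(cv2.findNonZero(m));b=cv2.boxPoints(r)
        print("cradle box",np.array([at_z(cam,p,.01)[:2] for p in b]))
    cr=im[v-38:v+38,u-38:u+38,::-1];out.append(cv2.resize(cr,(396,396),interpolation=cv2.INTER_CUBIC))
    # yaw of bar by outline
    for d in outline_of("grip_bar",cam):
        x0,y0,x1,y1=d["rect"]; print("bar outline",d["score"],d["rect"])
    # bar: dark pixels
    b=im.astype(int).max(2)<45; w=np.zeros_like(b);w[v-20:v+12,u-14:u+14]=1
    n_,lab,st,ce=cv2.connectedComponentsWithStats((b&w).astype(np.uint8))
    for i in range(1,n_):
        if st[i,4]>20:
            r=cv2.minAreaRect(np.argwhere(lab==i)[:,::-1].astype(np.float32));bp=cv2.boxPoints(r)
            print(cam,"dark",st[i],ce[i],at_z(cam,ce[i],.104),np.array([at_z(cam,p,.11)[:2] for p in bp]).tolist())
    # red pixels
    R=im.astype(int);red=(R[...,0]>120)&(R[...,1]<70)&(R[...,2]<70);w[:]=0;w[v-45:v+30,u-30:u+30]=1
    p=np.argwhere(red&w)[:,::-1];print("red",len(p),p.mean(0),p.min(0),p.max(0))
cv2.imwrite("pics/crop1.png",np.hstack(out))
E
```

```text
top grip_bar [[286.6 179.5]]
top red_wing [[265.9 168.5]
 [241.  185.4]]
top lid [[279.  184.1]
 [282.2 185.3]]
top canister [[283.2 188.1]]
top cradle [[285.9 186. ]]
bar outline 0.68 [192.6, 168.5, 244.1, 207.0]
bar outline 0.67 [283.6, 227.7, 323.1, 271.8]
bar outline 0.66 [264.3, 163.7, 305.0, 203.6]
red 40 [266.45 169.1 ] [263 166] [270 173]
side grip_bar [[277.8 201.1]
 [282.1 187.2]]
side red_wing [[281.3 188.4]
 [266.7 185.3]]
side lid [[279.7 211.7]
 [262.7 180. ]]
side canister [[275.8 225.1]]
side cradle [[273.2 228.7]]
cradle box [[ 0.4595 -0.0383]
 [ 0.6119  0.011 ]
 [ 0.6102 -0.1363]
 [ 0.4723 -0.1739]]
bar outline 0.95 [256.1, 184.6, 299.4, 227.8]
bar outline 0.91 [178.9, 229.8, 238.9, 275.4]
bar outline 0.64 [241.8, 155.5, 279.2, 198.4]
side dark [268 198  20   9  60] [277.25 202.15] [ 0.533  -0.0921  0.104 ] [[0.5076773058010604, -0.09757912106654787], [0.5586695331558984, -0.08791508149645655], [0.5578140520324926, -0.10034010190826259], [0.5073211201191178, -0.10972616215566744]]
red 98 [279.2857 188.1429] [267 181] [289 194]
```

View pics/crop1.png

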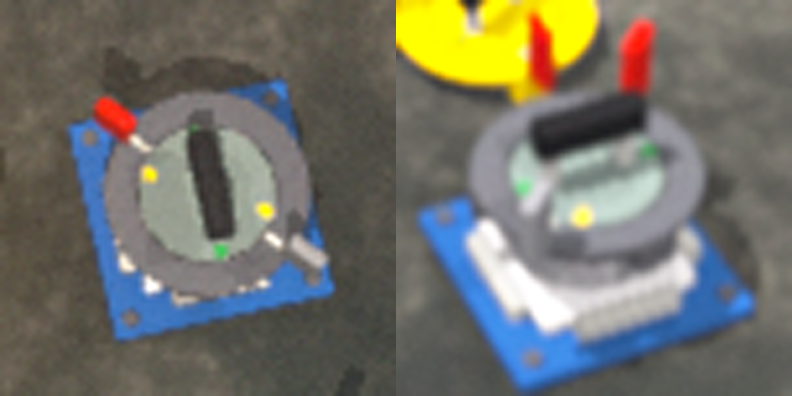

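The crop confirms it: grey lid in the blue cradle, bar at about 12°, red wing at crop (115,118), about 41° anticlockwise of the bar. So the collar is already partly turned. Next I fit the pose.

```bash
python3 - <<'E'
from h import *
from scipy.optimize import least_squares
np.set_printoptions(precision=4,suppress=True)
s=396/76
T=lambda p:(245+p[0]/s-.4,147+p[1]/s-.4); S=lambda p:(241+(p[0]-396)/s-.4,177+p[1]/s-.4)
A=[("top",T(p),(a*.065,b*.065,.01)) for p,a,b in(((70,128),1,1),((285,80),1,-1),((333,292),-1,-1),((118,340),-1,1))]
A+=[("side",S(p),(a*.065,b*.065,.01)) for p,a,b in(((419,212),-1,1),((525,389),-1,-1),((754,310),1,-1))]
A+=[("top",T((201,132)),(.03,0,.11)),("top",T((224,238)),(-.03,0,.099))]
A+=[("side",S((588,118)),(0,-.008,.104))]
def r(q):
    x,y,w=q;o=[]
    for cam,uv,(a,b,z) in A:
        P=(x+a*np.cos(w)-b*np.sin(w),y+a*np.sin(w)+b*np.cos(w),z);o+=list(np.array(proj(cam,P))-uv)
    return np.array(o)
f=least_squares(r,[.54,-.08,.2],loss="soft_l1");x,y,w=f.x;print(f.x,np.degrees(w));print(r(f.x).reshape(-1,2))
# wing: red pixel masks: top-cam centroid of visible red (z~.1), side red blob right
im=grab_frame("top").astype(int)
red=(im[...,0]>110)&(im[...,1]<70)&(im[...,2]<70);p=np.argwhere(red)[:,::-1];p=p[np.hypot(*(p-[266,169]).T)<10]
im2=grab_frame("side").astype(int);red=(im2[...,0]>110)&(im2[...,1]<70)&(im2[...,2]<70);p2=np.argwhere(red)[:,::-1];p2=p2[np.hypot(*(p2-[286,187]).T)<10];p2=p2[p2[:,0]>276]
def hull(cam,t):
    P=[(x+rr*np.cos(t)-d*np.sin(t),y+rr*np.sin(t)+d*np.cos(t),z) for rr in(.052,.076) for d in(-.005,.005) for z in(.067,.109)]
    return np.array([proj(cam,q) for q in P])
def cost(t):
    c=0
    for cam,pp in(("top",p),("side",p2)):
        h=cv2.convexHull(hull(cam,t).astype(np.float32));m=cv2.fillConvexPoly(np.zeros((384*4,512*4),np.uint8),np.round(h*4+2).astype(int),1)
        m=cv2.resize(m.astype(np.float32),(512,384),interpolation=cv2.INTER_AREA);v=np.zeros((384,512));v[pp[:,1],pp[:,0]]=1
        c+=np.minimum(m,v).sum()/np.maximum(m,v).sum()
    return c
ts=w+np.radians(np.arange(25,70,1.));cs=[cost(t) for t in ts];i=np.argmax(cs)
print("wing world deg",np.degrees(ts[i]),"rel",25+i,cs[i],len(p),len(p2),np.array(cs[i-6:i+7]))
t=ts[i];print("wing pos",x+.064*np.cos(t),y+.064*np.sin(t))
E
```

```text
[ 0.5373 -0.0826  0.2314] 13.258714439698492
[[-0.3297 -0.1951]
 [ 0.1023  0.0053]
 [ 0.6089  0.7694]
 [-0.2422  0.7534]
 [-0.0281  0.0573]
 [-0.4758 -0.6951]
 [ 1.1174 -0.9983]
 [-0.0785 -0.1257]
 [-0.0487  0.5639]
 [ 2.0394  2.1575]]
wing world deg 54.258714439698494 rel 41 1.1462224534497696 40 59 [0.585  0.7042 0.8207 0.9453 1.0721 1.1341 1.1462 1.1457 1.0911 1.033
 0.9469 0.8085 0.6859]
wing pos 0.5746572806783626 -0.030635434247899135
```

```bash
cat >> h.py <<'E'
def plan(x,y,z,yaw,n,grip,start=None):
    """straight move of the TCP, tool down, even rows in tool axes"""
    s=telemetry.observe();p=np.array(s["position"]);a=s["tool_rot"][2]
    if start is not None:p,a=np.array(start[:3]),start[3]
    dy=(yaw-a+np.pi)%(2*np.pi)-np.pi;d=(np.array([x,y,z])-p)/n;rows=[]
    for k in range(n):
        b=a+dy*k/n;c,si=np.cos(b),np.sin(b)
        rows.append([round(c*d[0]+si*d[1],4),round(si*d[0]-c*d[1],4),round(-d[2],4),0,0,round(-dy/n,4),grip])
    print(s["clock"],np.round(p,4),np.round(s["tool_rot"],3))
    for i in range(0,n,5):print(rows[i:i+5])
E
python3 -c "
from h import *
plan(.5747,-.0306,.20,np.radians(54.3),20,.5)"
```

```text
1.9 [0.181  0.5982 0.2313] [3.142 0.    2.848]
[[np.float64(-0.0279), np.float64(-0.0244), np.float64(0.0016), 0, 0, np.float64(0.095), 0.5], [np.float64(-0.0301), np.float64(-0.0216), np.float64(0.0016), 0, 0, np.float64(0.095), 0.5], [np.float64(-0.032), np.float64(-0.0187), np.float64(0.0016), 0, 0, np.float64(0.095), 0.5], [np.float64(-0.0337), np.float64(-0.0156), np.float64(0.0016), 0, 0, np.float64(0.095), 0.5], [np.float64(-0.035), np.float64(-0.0123), np.float64(0.0016), 0, 0, np.float64(0.095), 0.5]]
[[np.float64(-0.036), np.float64(-0.0089), np.float64(0.0016), 0, 0, np.float64(0.095), 0.5], [np.float64(-0.0367), np.float64(-0.0055), np.float64(0.0016), 0, 0, np.float64(0.095), 0.5], [np.float64(-0.037), np.float64(-0.002), np.float64(0.0016), 0, 0, np.float64(0.095), 0.5], [np.float64(-0.0371), np.float64(0.0016), np.float64(0.0016), 0, 0, np.float64(0.095), 0.5], [np.float64(-0.0367), np.float64(0.0051), np.float64(0.0016), 0, 0, np.float64(0.095), 0.5]]
[[np.float64(-0.0361), np.float64(0.0085), np.float64(0.0016), 0, 0, np.float64(0.095), 0.5], [np.float64(-0.0351), np.float64(0.0119), np.float64(0.0016), 0, 0, np.float64(0.095), 0.5], [np.float64(-0.0338), np.float64(0.0152), np.float64(0.0016), 0, 0, np.float64(0.095), 0.5], [np.float64(-0.0322), np.float64(0.0183), np.float64(0.0016), 0, 0, np.float64(0.095), 0.5], [np.float64(-0.0304), np.float64(0.0213), np.float64(0.0016), 0, 0, np.float64(0.095), 0.5]]
[[np.float64(-0.0282), np.float64(0.0241), np.float64(0.0016), 0, 0, np.float64(0.095), 0.5], [np.float64(-0.0258), np.float64(0.0267), np.float64(0.0016), 0, 0, np.float64(0.095), 0.5], [np.float64(-0.0231), np.float64(0.029), np.float64(0.0016), 0, 0, np.float64(0.095), 0.5], [np.float64(-0.0203), np.float64(0.0311), np.float64(0.0016), 0, 0, np.float64(0.095), 0.5], [np.float64(-0.0172), np.float64(0.0328), np.float64(0.0016), 0, 0, np.float64(0.095), 0.5]]
```

```bash
python3 -m inch '[[-0.028,-0.024,0.001,0,0,0.095,0.5],[-0.030,-0.022,0.001,0,0,0.095,0.5],[-0.032,-0.019,0.001,0,0,0.095,0.5],[-0.034,-0.016,0.001,0,0,0.095,0.5],[-0.035,-0.012,0.001,0,0,0.095,0.5]]' && python3 -m inch '[[-0.036,-0.009,0.001,0,0,0.095,0.5],[-0.037,-0.005,0.001,0,0,0.095,0.5],[-0.037,-0.002,0.001,0,0,0.095,0.5],[-0.037,0.002,0.001,0,0,0.095,0.5],[-0.037,0.005,0.001,0,0,0.095,0.5]]' && python3 -m inch '[[-0.036,0.009,0.001,0,0,0.095,0.5],[-0.035,0.012,0.001,0,0,0.095,0.5],[-0.034,0.015,0.001,0,0,0.095,0.5],[-0.032,0.018,0.001,0,0,0.095,0.5],[-0.030,0.021,0.001,0,0,0.095,0.5]]' && python3 -c "
from h import *
plan(.5747,-.0306,.20,np.radians(54.3),5,.5)"
```

```text
clock: 2.4
position: [0.28, 0.4391, 0.2264]
tool_rot: [3.141, -0.0, 2.369]
force: [0.5, 0.3, 0.4]
grip_width: 0.0427
finger_force: 0.0
clock: 2.9
position: [0.3792, 0.2821, 0.2215]
tool_rot: [3.141, -0.0, 1.894]
force: [0.8, 0.1, 0.1]
grip_width: 0.0427
finger_force: 0.0
clock: 3.4
position: [0.4772, 0.1255, 0.2165]
tool_rot: [3.141, -0.0, 1.419]
force: [-1.6, 0.4, 0.7]
grip_width: 0.0425
finger_force: 0.0
3.4 [0.4772 0.1255 0.2165] [ 3.141 -0.     1.419]
[[np.float64(-0.0279), np.float64(0.024), np.float64(0.0033), 0, 0, np.float64(0.0943), 0.5], [np.float64(-0.0255), np.float64(0.0265), np.float64(0.0033), 0, 0, np.float64(0.0943), 0.5], [np.float64(-0.0229), np.float64(0.0288), np.float64(0.0033), 0, 0, np.float64(0.0943), 0.5], [np.float64(-0.0201), np.float64(0.0308), np.float64(0.0033), 0, 0, np.float64(0.0943), 0.5], [np.float64(-0.0171), np.float64(0.0326), np.float64(0.0033), 0, 0, np.float64(0.0943), 0.5]]
```

Tracking is very accurate. I'll finish the approach and look before descending.

```bash
python3 -m inch '[[-0.028,0.024,0.003,0,0,0.094,0.5],[-0.0255,0.0265,0.003,0,0,0.094,0.5],[-0.023,0.029,0.003,0,0,0.094,0.5],[-0.020,0.031,0.003,0,0,0.094,0.5],[-0.017,0.0325,0.003,0,0,0.094,0.5]]' && python3 -m inch '[[0,0,0.022,0,0,0,0.5],[0,0,0.022,0,0,0,0.5],[0,0,0.022,0,0,0,0.5]]' && python3 - <<'E'
from h import *
plan(.5747,-.0306,.079,np.radians(54.3),5,.5)
a=grab_frame("top")[140:230,235:325,::-1];b=grab_frame("side")[160:250,230:320,::-1]
cv2.imwrite("pics/p2.png",np.hstack([cv2.resize(i,(396,396),interpolation=cv2.INTER_CUBIC) for i in(a,b)]))
E
```

```text
clock: 3.9
position: [0.5758, -0.0301, 0.2013]
tool_rot: [3.141, -0.0, 0.949]
force: [-0.5, 0.9, 0.3]
grip_width: 0.0429
finger_force: 0.0
clock: 4.2
position: [0.5751, -0.029, 0.1345]
tool_rot: [3.141, -0.0, 0.952]
force: [0.9, -0.6, -0.2]
grip_width: 0.0426
finger_force: 0.0
4.2 [ 0.5751 -0.029   0.1345] [ 3.141 -0.     0.952]
[[np.float64(-0.0003), np.float64(0.0001), np.float64(0.0111), 0, 0, np.float64(0.001), 0.5], [np.float64(-0.0003), np.float64(0.0001), np.float64(0.0111), 0, 0, np.float64(0.001), 0.5], [np.float64(-0.0003), np.float64(0.0001), np.float64(0.0111), 0, 0, np.float64(0.001), 0.5], [np.float64(-0.0003), np.float64(0.0001), np.float64(0.0111), 0, 0, np.float64(0.001), 0.5], [np.float64(-0.0003), np.float64(0.0001), np.float64(0.0111), 0, 0, np.float64(0.001), 0.5]]
```

View pics/p2.png

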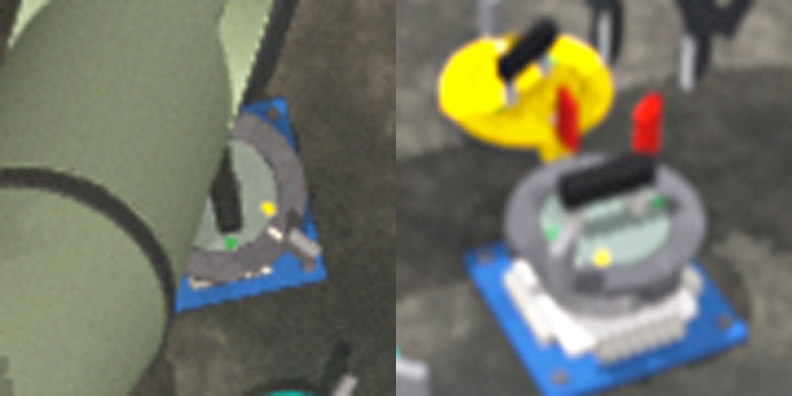

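The fingers straddle the red wing: side-crop fingers at x≈605 and 688, wing at 650. Descend and grip.

```bash
python3 -m inch '[[0,0,0.015,0,0,0,0.5],[0,0,0.015,0,0,0,0.5],[0,0,0.015,0,0,0,0.5],[0,0,0.0095,0,0,0,0.5],[0,0,0,0,0,0,0.5]]' 40 && python3 -m inch '[[0,0,0,0,0,0,1],[0,0,0,0,0,0,1],[0,0,0,0,0,0,1],[0,0,0,0,0,0,1]]' 40 && python3 - <<'E'
from h import *
s=telemetry.observe();print(s["position"],s["force"],s["moment"],s["grip_width"],s["finger_force"])
p=s["position"];d=np.array(p[:2])-[.5373,-.0826];print(np.hypot(*d),np.degrees(np.arctan2(d[1],d[0])))
E
```

```text
clock: 4.8
position: [0.5743, -0.0288, 0.0794]
tool_rot: [-3.14, 0.001, 0.953]
force: [-0.5, 0.4, 0.5]
grip_width: 0.0427
finger_force: 0.0
clock: 5.2
position: [0.5754, -0.0288, 0.0814]
tool_rot: [3.141, -0.001, 0.953]
force: [0.6, 1.0, 5.5]
grip_width: 0.0098
finger_force: 43.2
[ 0.57540031 -0.02883707  0.08136215] [0.63498944 1.01222173 5.47680587] [-0.02399995  0.1386818  -0.04705705] 0.00977702138091029 43.18305194377899
0.06589450825246533 54.67585161464896
```

```bash
python3 -m inch '[[-0.0002,0.0045,-0.002,0,0,0.07,1],[-0.0002,0.0045,0,0,0,0.07,1],[-0.0002,0.0045,0,0,0,0.07,1],[-0.0002,0.0045,0,0,0,0.07,1]]' && python3 -c "
from h import *
s=telemetry.observe();print(s['moment'])" && python3 -m inch '[[-0.0002,0.0045,0,0,0,0.07,1],[-0.0002,0.0045,0,0,0,0.07,1],[-0.0002,0.0045,0,0,0,0.07,1],[-0.0002,0.0045,0,0,0,0.07,1]]'  && python3 - <<'E'
from h import *
s=telemetry.observe();print(s["position"],s["force"],s["moment"],s["grip_width"],s["finger_force"])
p=s["position"];d=np.array(p[:2])-[.5373,-.0826];print(np.hypot(*d),np.degrees(np.arctan2(d[1],d[0])))
E
```

```text
clock: 5.6
position: [0.5883, -0.0412, 0.083]
tool_rot: [3.141, -0.0, 0.67]
force: [1.0, 0.9, -1.5]
grip_width: 0.0091
finger_force: 42.2
[ 0.12787656 -0.14706938  0.04541938]
clock: 6.0
position: [0.5974, -0.0569, 0.083]
tool_rot: [3.141, -0.001, 0.39]
force: [1.7, 0.6, -1.9]
grip_width: 0.0093
finger_force: 42.1
[ 0.59744227 -0.05687426  0.0829885 ] [ 1.72567088  0.59946915 -1.91203598] [-0.05961541 -0.40394405  0.14604307] 0.009266301368450037 42.13266313076019
0.06541334756851323 23.158723342039725
```

```bash
for i in 1 2 3; do :; done; python3 -m inch '[[-0.0001,0.0032,0,0,0,0.05,1],[-0.0001,0.0032,0,0,0,0.05,1],[-0.0001,0.0032,0,0,0,0.05,1]]' && python3 -m inch '[[-0.0001,0.0026,0,0,0,0.04,1],[0,0,0,0,0,0,1]]' && python3 - <<'E'
from h import *
s=telemetry.observe();print(s["position"],s["force"],s["moment"],s["grip_width"],s["finger_force"])
p=s["position"];d=np.array(p[:2])-[.5373,-.0826];print(np.hypot(*d),np.degrees(np.arctan2(d[1],d[0])))
E
```

```text
clock: 6.3
position: [0.6004, -0.0661, 0.083]
tool_rot: [3.141, -0.001, 0.241]
force: [2.0, -0.9, -0.3]
grip_width: 0.0094
finger_force: 42.1
clock: 6.5
position: [0.6007, -0.0687, 0.0829]
tool_rot: [3.141, -0.0, 0.202]
force: [2.4, 0.7, -2.2]
grip_width: 0.0093
finger_force: 42.1
[ 0.60071116 -0.06869302  0.08287726] [ 2.43997193  0.68213724 -2.22432819] [ 0.18388311 -0.73316212  0.03031266] 0.009291856747605865 42.13283658027649
0.06491825547388005 12.36994505897329
```

```bash
python3 -m inch '[[0,0.0026,0,0,0,0.04,1],[0,0,0,0,0,0,1]]' && python3 -m inch '[[0,0.0026,0,0,0,0.04,1],[0,0,0,0,0,0,1]]' && python3 - <<'E'
from h import *
s=telemetry.observe();print(s["position"],s["force"],s["moment"])
p=s["position"];d=np.array(p[:2])-[.5373,-.0826];print(np.hypot(*d),np.degrees(np.arctan2(d[1],d[0])))
b=grab_frame("side")[150:250,220:330,::-1]
cv2.imwrite("pics/p3.png",cv2.resize(b,(660,600),interpolation=cv2.INTER_CUBIC))
E
```

```text
clock: 6.7
position: [0.601, -0.0713, 0.0828]
tool_rot: [3.142, -0.0, 0.161]
force: [1.6, 1.1, -1.0]
grip_width: 0.0093
finger_force: 42.1
clock: 6.9
position: [0.6017, -0.0739, 0.0829]
tool_rot: [3.141, -0.001, 0.121]
force: [3.4, -0.7, -1.8]
grip_width: 0.0093
finger_force: 42.2
[ 0.6016882  -0.07391952  0.08289978] [ 3.41576873 -0.73649267 -1.78992437] [-0.05597827 -1.09968843  0.29931737]
0.06497069482697855 7.678025764126478
```

View pics/p3.png

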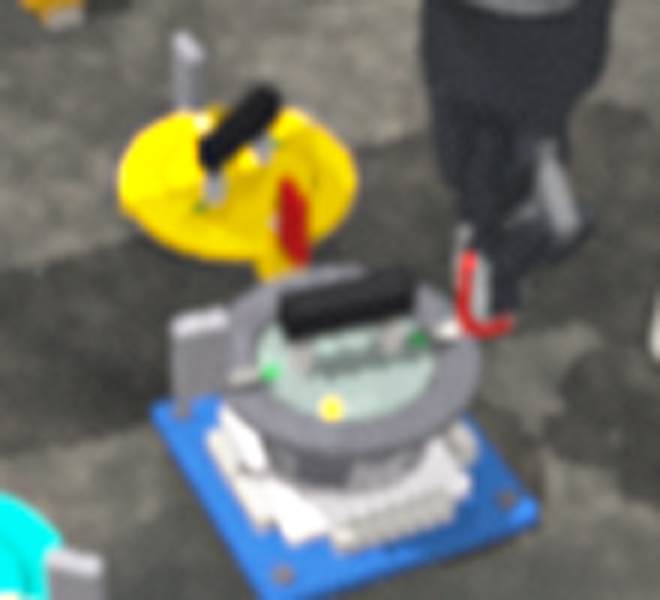

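The white lines now sit at the green marks (side crop (455,330) and (245,377)). I'll keep turning until the stop is felt.

```bash
python3 -m inch '[[0,0.0026,0,0,0,0.04,1],[0,0,0,0,0,0,1]]' && python3 -m inch '[[0,0.0026,0,0,0,0.04,1],[0,0,0,0,0,0,1]]' && python3 -c "
from h import *
s=telemetry.observe();print(s['moment'],s['force'])"
```

```text
clock: 7.15
position: [0.6021, -0.0753, 0.0829]
tool_rot: [-3.14, -0.0, 0.082]
force: [3.9, 5.2, 1.6]
grip_width: 0.0094
finger_force: 48.2
clock: 7.35
position: [0.6023, -0.0765, 0.0828]
tool_rot: [-3.139, 0.0, 0.043]
force: [4.0, 11.1, 3.0]
grip_width: 0.0092
finger_force: 62.0
[ 2.51446579 -0.88083173  1.30535692] [ 4.04786626 11.08155499  3.02407422]
```

The stop is firm: 11 N at 65 mm, with the tool lagging. Release, rise, and move over the bar.

```bash
python3 -m inch '[[0,-0.002,0,0,0,0,1],[0,0,0,0,0,0,0.5],[0,0,0,0,0,0,0.5],[0,0,0,0,0,0,0.5]]' && python3 -m inch '[[0,0,-0.02,0,0,0,0.5],[0,0,-0.025,0,0,0,0.5],[0,0,-0.025,0,0,0,0.5]]' && python3 - <<'E'
from h import *
plan(.5373,-.0826,.155,.10,4,.5)
b=grab_frame("side")[150:250,220:330,::-1]
cv2.imwrite("pics/p4.png",cv2.resize(b,(660,600),interpolation=cv2.INTER_CUBIC))
E
```

```text
clock: 7.75
position: [0.6014, -0.0772, 0.0827]
tool_rot: [3.141, 0.001, 0.042]
force: [0.1, -0.3, 0.1]
grip_width: 0.0429
finger_force: 0.0
clock: 8.05
position: [0.6013, -0.0772, 0.1535]
tool_rot: [3.141, 0.001, 0.042]
force: [0.7, 0.7, 0.3]
grip_width: 0.0427
finger_force: 0.0
8.05 [ 0.6013 -0.0772  0.1535] [3.141e+00 1.000e-03 4.200e-02]
[[np.float64(-0.016), np.float64(0.0007), np.float64(-0.0004), 0, 0, np.float64(-0.0146), 0.5], [np.float64(-0.0161), np.float64(0.0004), np.float64(-0.0004), 0, 0, np.float64(-0.0146), 0.5], [np.float64(-0.0161), np.float64(0.0002), np.float64(-0.0004), 0, 0, np.float64(-0.0146), 0.5], [np.float64(-0.0161), np.float64(-0.0), np.float64(-0.0004), 0, 0, np.float64(-0.0146), 0.5]]
```

View pics/p4.png

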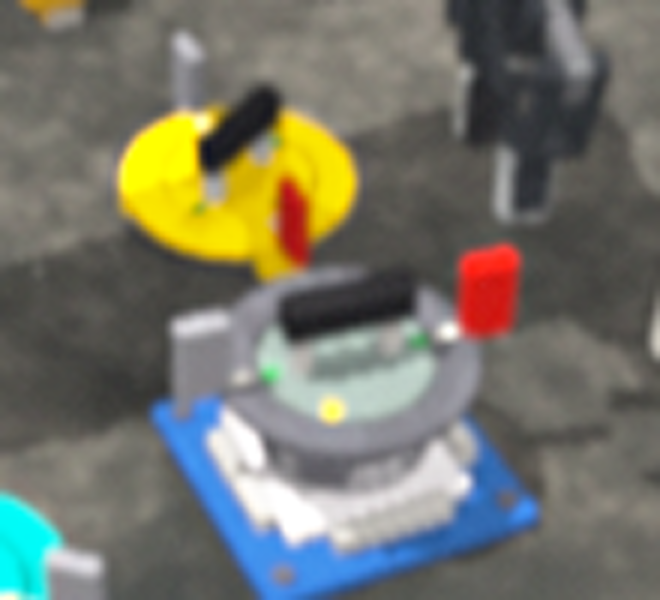

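Collar locked: the wings (488,290) and (198,365) are in line with the bar (347,303), and the white line is at the green mark. Move over the bar and take it.

```bash
python3 -m inch '[[-0.016,0.0006,0,0,0,-0.018,0.5],[-0.016,0.0004,0,0,0,-0.018,0.5],[-0.016,0.0002,0,0,0,-0.018,0.5],[-0.016,0,0,0,0,-0.018,0.5],[0,0,0,0,0,0,0.5]]' && python3 -m inch '[[0,0,0.015,0,0,0,0.5],[0,0,0.017,0,0,0,0.5],[0,0,0.018,0,0,0,0.5],[0,0,0.018,0,0,0,0.5],[0,0,0.003,0,0,0,0.5]]' && python3 -m inch '[[0,0,0,0,0,0,0.75],[0,0,0,0,0,0,1],[0,0,0,0,0,0,1],[0,0,0,0,0,0,1],[0,0,0,0,0,0,1]]' 90 && python3 -c "
from h import *
s=telemetry.observe();print(s['moment'],s['force'])"
```

```text
clock: 8.6
position: [0.5363, -0.083, 0.1528]
tool_rot: [-3.141, 0.001, 0.114]
force: [1.2, -0.3, -0.0]
grip_width: 0.043
finger_force: 0.0
clock: 9.1
position: [0.5373, -0.0824, 0.0794]
tool_rot: [-3.141, 0.003, 0.114]
force: [0.0, -0.3, 0.5]
grip_width: 0.0427
finger_force: 0.0
clock: 9.6
position: [0.5384, -0.0822, 0.0822]
tool_rot: [-3.141, -0.001, 0.115]
force: [-0.2, 3.0, 4.6]
grip_width: 0.0146
finger_force: 89.1
[0.55977105 0.09771672 0.25896345] [-0.16060641  3.01559897  4.62103926]
```

```bash
python3 -m inch '[[0,0,-0.002,0,0,-0.03,1],[0,0,-0.003,0,0,-0.03,1],[0,0,-0.004,0,0,0,1],[0,0,-0.005,0,0,0,1],[0,0,0,0,0,0,1]]' 100 && python3 -c "
from h import *
s=telemetry.observe();print(s['moment'],s['force'])"
```

```text
clock: 10.1
position: [0.5383, -0.0826, 0.0965]
tool_rot: [3.141, -0.001, 0.174]
force: [0.9, -0.7, -7.3]
grip_width: 0.0142
finger_force: 97.6
[-0.00992195 -0.02282512  0.05732495] [ 0.88828053 -0.71684082 -7.33773844]
```

It carries the full weight (7.3 N). Lift on.

```bash
python3 -m inch '[[0,0,-0.007,0,0,0,1],[0,0,-0.01,0,0,0,1],[0,0,-0.01,0,0,0,1],[0,0,-0.01,0,0,0,1],[0,0,-0.01,0,0,0,1]]' && python3 -m inch '[[0,0,-0.01,0,0,0,1],[0,0,-0.01,0,0,0,1],[0,0,-0.007,0,0,0,1],[0,0,-0.003,0,0,0,1],[0,0,0,0,0,0,1]]' && python3 -m inch '[[0,0,0,0,0,0,1],[0,0,0,0,0,0,1],[0,0,0,0,0,0,1],[0,0,0,0,0,0,1]]' && python3 - <<'E'
from h import *
s=telemetry.observe();print(s["force"],s["moment"])
b=grab_frame("side")[120:250,210:330,::-1]
cv2.imwrite("pics/p5.png",cv2.resize(b,(552,598),interpolation=cv2.INTER_CUBIC))
E
```

```text
clock: 10.6
position: [0.5381, -0.0825, 0.1439]
tool_rot: [3.142, -0.0, 0.175]
force: [0.3, -0.4, -6.9]
grip_width: 0.0149
finger_force: 97.9
clock: 11.1
position: [0.5381, -0.0824, 0.1731]
tool_rot: [-3.142, -0.0, 0.175]
force: [0.6, -0.1, -7.7]
grip_width: 0.014
finger_force: 97.8
clock: 11.5
position: [0.538, -0.0826, 0.1726]
tool_rot: [3.142, 0.0, 0.175]
force: [0.5, -0.3, -7.5]
grip_width: 0.0144
finger_force: 97.9
[ 0.52199785 -0.31596457 -7.54267609] [-0.05469944  0.0128963  -0.01528316]
```

View pics/p5.png

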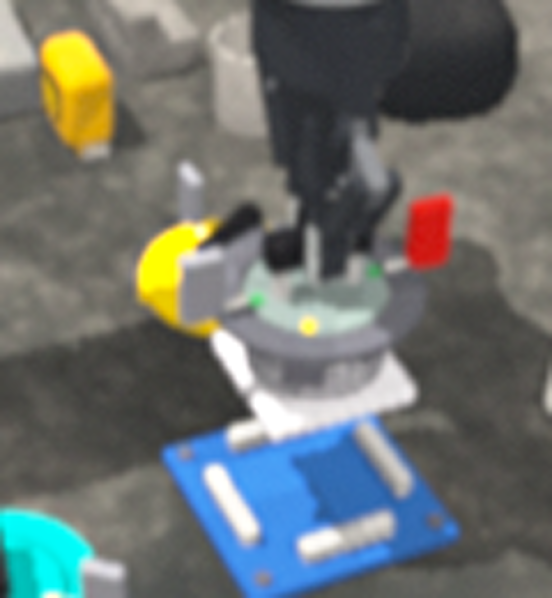

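The canister's foot (315,410) hangs level about 8.5 cm above the empty cradle, the wings are still at the green marks, and nothing touches it.

```bash
python3 -c "
from h import *
print(bot.job_done())"
```

```text
the job is handed in; nothing more can be done
None
```

The collar is locked at its stop, and the canister is held level by the grip bar about 8.5 cm above the cradle; the job is handed in at about 11.6 s on the clock (verdict not shown).

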